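# Load a cell for testing and set the meter's range switch by clicks

### The arm

A 6-joint arm with a two-finger parallel gripper is mounted at the origin on a cart in front of the work surface, level with it; the furniture and walls round the work are solid. World frame = base frame: x ahead of the robot, y to its left, z up, the work surface at z = 0. Lengths are in mm, angles in rad, forces in N, time in s.
With the tool pointing down it reaches from about 400 to 925 mm from the base axis. Payload 3.4 kg.
Tool frame: the origin (TCP) lies midway between the tips of the shut fingers; the grasp point (between the pads) lies 19 mm behind it; z points along the fingers, y is the line along which they close (so a half turn about z gives the same grasp; the last joint's range is limited). The gripper opens to 85 mm and grips with 20 to 120 N. Pads are 22 mm wide; open, the fingers measure 114 mm over their backs; the gripper's body (76 mm by 85 mm) begins 54 mm behind the grasp point. The pads swing forward as they close: fully open they stand 13 mm farther back than shut.
Start: joints at [1.145, 0.307, 1.506, -0, 1.328, -0.073], TCP at [198.161, 539.781, 231.305] pointing down, gripper open.
Joint ranges: [-3.12, 3.12], [-1.05, 2.28], [0.14, 2.33], [-1.42, 4.57], [0.1, 2.73], [-2.68, 2.68]. Speed limits (rad/s): [2.57, 2.57, 3.14, 3.14, 3.14, 3.14].

### API

Orientations are given as a unit quaternion [w, x, y, z].
In Python, from rig import read_state, read_camera, finish_job gives the robot as it stands.
- The arm moves only by the tool move_arm, never from a script. Its argument "targets" is a list of rows, each a list of 3 entries, a list of its own where there are three numbers: the gripper command: -1 is shut, 1 is fully open, values between are in proportion, then the shift along the tool's x, y, z in m, then the turn, a rotation vector about the tool's x, y, z in rad. A call has 1 to 10 rows; each row is the pose to reach, as a shift and turn from the pose commanded when the call began, along the tool's axes at that moment; what a row does not reach only later rows make up. A row lasts 1/10 s, in which the tool goes at most 50 mm and 8.59 degrees, less where a joint would pass 70% of its speed; a pose out of reach is approached as far as the arm can. A call with a gripper value outside its range is refused whole. The fingers move at their own pace and stop on an object; "force" is the grip in N (left out, the last holds). Time passes only in rows, so rows that repeat a pose let the fingers close. It gives the time, the measured TCP pose, the force, the opening and the grip force at its end, in the units of the state.
- read_state(): the state, without advancing time (a new reading comes with each control period).
- read_camera(name): name is "side" or "top"; returns a dict with "img" (384x512x3 uint8, red, green, blue), "z_map" (384x512 float32, mm along the optical axis (not along the pixel's ray), 0 where there is no reading), "fx", "fy", "cx", "cy" (pixels), "world_to_cam" (4x4, takes a point from world to camera coordinates). Camera axes: x right, y down, z forward; pixel columns grow to the right and rows downward; lengths in mm; the calibration is good to about 2 mm. A picture is of the moment at which its call begins.
- finish_job(): hands the job in; it is judged then, once.
The state is a dict: "t": time; "qpos": joint angles; "qvel": joint speeds; "effort": joint torques, N m; "tcp_pos": TCP position; "eef_rot": TCP orientation; "wrist_force": force on the tool from outside, world axes, zero at the start; "moment": the same for the moment, N m; "gripper_width": finger opening in mm; "finger_force": force on a finger pad.
Only numpy, scipy, OpenCV 4.12 (cv2) and the standard library are available. Lean on these libraries where they do the work, as an engineer would, in place of code of your own. Each camera call takes 0.05 s, during which the arm holds its last target. There are 200 camera calls.

### The job

Set up a battery check. First switch the meter off by turning its selector knob fully anticlockwise to its end stop; with the meter off, lay the small battery down flat in the black test holder with its plus end (the blue end with the small button) at the holder end that has the terminal block, and let go of it. Then turn the knob clockwise exactly four clicks from the end stop, let go, and leave the round tin and the wick reel where they are.

Things in the scene. Friction and masses are not known exactly. Their poses are not given: they have to be found in the camera images.
- meter: Red-holstered hand multimeter lying on its back, fixed to the bench, 180 x 90 mm, 40 mm high at the face. Origin: centre of its underside; x along its length, z up. The display is at its +x end; the selector's axis is vertical at x = -6, y = 0 mm. Round the knob 17 white ticks mark the clicks; the long one, lower left, is off.
- meter_selector (a joint): Turn of the selector (rad), growing anticlockwise seen from above. 5.76 is the anticlockwise end stop (off). Detents are 0.349 rad (20 degrees) apart, counted clockwise from the stop: 5.76, 5.41, 5.06, 4.71, 4.36, 4.01, ... Let go, it snaps into the nearest; a click takes about 0.1 N m. It starts 2 to 5 clicks from the stop.
- selector_grip (a point): Point on the selector's axis in the bar of its black knob, 54.5 mm above the bench. The bar is 36 mm long, 10 mm wide, 17 mm tall (45 to 62 mm above the bench), on a disc of 17 mm radius with its top at 45 mm. The point's x runs along the bar and turns with it; grip across y. A white line marks the pointer half (-x). At joint value 0 the axes are the meter's.
- holder: Black one-cell test holder, fixed, base 40 x 78 x 8 mm. Origin: centre of its underside; y along the cell. The cell lies on the base (8 mm up) between end walls 56 mm apart (tops 25 mm up) and, at each end, a pair of side clips 19.6 mm apart (tops 21 mm up). The middle 38 mm of its sides is open for fingers. A 12 x 14 x 18 mm block with a brass screw outside the -y end wall marks the plus end.
- holder_seat (a point): Where the middle of the cell's axis lies when the cell is in the holder: on the holder's origin, 15.5 mm above the bench. Axes as the holder's.
- holder_plus (a point): Where the middle of the cell's plus end face lies when the cell is in the holder: 25 mm along the holder's -y from holder_seat.
- cell: The battery: a small cylindrical cell, blue with a yellow end section, 15 mm thick, 50 mm long, loose, lying on the bench. Origin: middle of its underside; y along its length, z up. It can be gripped across its width (x) at the middle.
- cell_mid (a point): Middle of the cell's axis, 7.5 mm above its underside. Axes as the cell's.
- cell_plus (a point): Middle of the cell's plus end face (with the small button, at the blue end, away from the yellow section), 25 mm from cell_mid along the cell's -y.
- small_tin: Small round grey tin, 36 mm across, 18 mm high, loose; a bystander. Origin: centre of its underside.
- reel: Small yellow reel of desoldering wick, 43 x 48 x 30 mm, loose; a bystander. Origin: under its middle.

How it is judged:
By the outcome, as a careful person would: the job done as asked, in the order asked, and still so for the second after the job is handed in, with the robot touching nothing.
It also fails if it takes over 72 s, if anything falls off the work surface, if the arm or the gripper's body presses on something with over 40 N, if the wrist force passes 120 N, or if a joint passes its speed limit or range.

## Working session

There is one attempt and no reset: what is moved stays moved. The work goes in short steps, Python scripts to look and compute and a tool call to move; the robot and the scene stay as the last step left them, time stands still between calls to the robot, and variables do not carry over. Pictures are saved under pics/ and viewed, at most 10 in all, crops included, and the job is handed in when it is done.

Besides the shell and the picture viewer there is one more tool, called after ">>>" as name(argument=value, ...), one argument or row to a line, values as JSON. move_arm: Moves the arm, as the interface text tells. Its arguments: {"type":"object","properties":{"targets":{"type":"array","items":{"type":"array"}},"force":{"type":"number"}},"required":["targets"]}

```bash
ls; mkdir -p pics
python3 - <<'E'
from rig import *
import cv2,numpy as np
s=read_state();print({k:np.round(v,3).tolist() for k,v in s.items()})
for n in("top","side"):
    c=read_camera(n);np.savez(f"{n}0.npz",**c)
    cv2.imwrite(f"pics/{n}0.png",cv2.resize(c["img"][...,::-1],None,fx=1.5,fy=1.5))
    print(n,c["fx"],c["fy"],c["cx"],c["cy"],np.round(c["world_to_cam"],3).tolist())
E
```

```text
pics
{'t': 0.0, 'qpos': [1.146, 0.308, 1.508, -0.0, 1.328, -0.074], 'qvel': [0.0, 0.001, 0.002, 0.001, -0.001, 0.001], 'effort': [0.004, -45.755, -25.191, 0.0, 0.013, -0.0], 'tcp_pos': [197.877, 539.149, 230.389], 'eef_rot': [-0.0, 0.175, 0.985, -0.001], 'wrist_force': [0.011, -0.039, -0.062], 'moment': [0.048, -0.019, -0.009], 'finger_force': 0.0, 'gripper_width': 85.345}
top 475.771439067138 475.771439067138 259.81549335178397 197.05785416976573 [[0.016, -1.0, -0.024, 3.89], [-0.99, -0.013, -0.14, 524.339], [0.139, 0.026, -0.99, 874.352], [0.0, 0.0, 0.0, 1.0]]
side 469.35758507794293 469.35758507794293 253.10051543237842 201.33054320273934 [[0.987, -0.158, 0.017, -522.192], [-0.088, -0.631, -0.771, 86.105], [0.132, 0.76, -0.636, 852.17], [0.0, 0.0, 0.0, 1.0]]
```

View pics/top0.png

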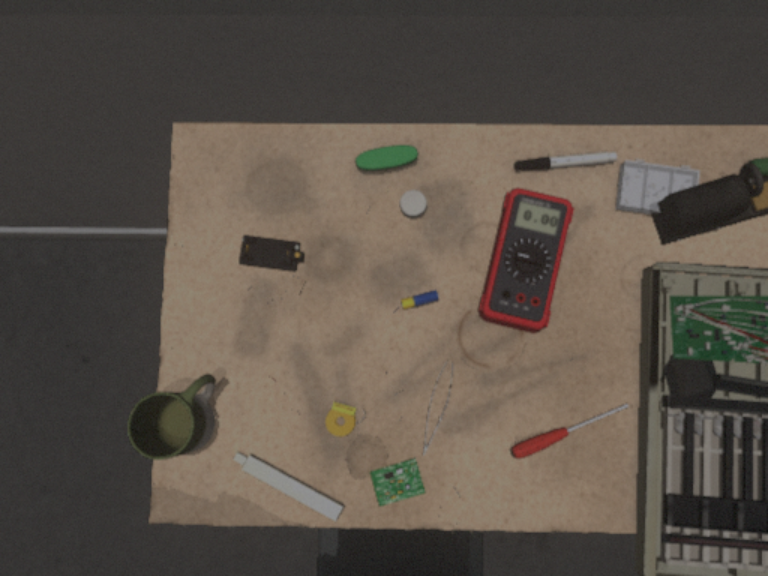

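View pics/side0.png

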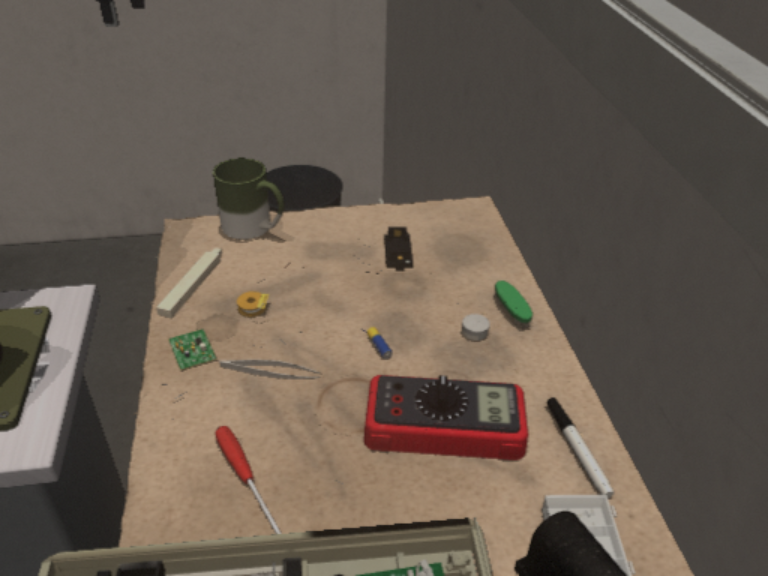

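The top view shows the meter at about (527,260), cell at (420,299) with its blue end to the right, and holder at (270,253) with its block on the right. The tin is at (413,203) and the reel at (341,420), all in the 1.5x picture.

```bash
cat > h.py <<'E'
import numpy as np,cv2
def ray(c,u,v,z):
    T=c["world_to_cam"];R=T[:3,:3];o=-R.T@T[:3,3]
    d=R.T@np.array([(u-c["cx"])/c["fx"],(v-c["cy"])/c["fy"],1]);return o+d*(z-o[2])/d[2]
def proj(c,p):
    q=c["world_to_cam"]@np.append(p,1);return np.array([c["fx"]*q[0]/q[2]+c["cx"],c["fy"]*q[1]/q[2]+c["cy"]])
def blob(m,box):
    x0,y0,x1,y1=box;k=np.zeros_like(m,np.uint8);k[y0:y1,x0:x1]=m[y0:y1,x0:x1]
    n,l,s,ce=cv2.connectedComponentsWithStats(k.astype(np.uint8));i=1+np.argmax(s[1:,4]);return (l==i),s[i,4]
def rect(c,m,z):
    cs,_=cv2.findContours(m.astype(np.uint8),cv2.RETR_EXTERNAL,cv2.CHAIN_APPROX_NONE)
    p=np.array([ray(c,u,v,z)[:2] for u,v in max(cs,key=len)[:,0]],np.float32)
    return cv2.minAreaRect(p)
E
python3 - <<'E'
from h import *
C={n:dict(np.load(n+"0.npz")) for n in("top","side")}
boxes={"top":dict(cell=(255,185,305,212),meter=(310,115,390,225),holder=(150,145,210,190)),
"side":dict(cell=(235,210,270,245),meter=(235,240,360,310),holder=(245,140,285,185))}
for n,c in C.items():
    hsv=cv2.cvtColor(c["img"],cv2.COLOR_RGB2HSV);H,S,V=[hsv[...,i].astype(int) for i in range(3)]
    M=dict(blue=((H>100)&(H<135)&(S>120),"cell",7.5),yel=((H>22)&(H<35)&(S>150),"cell",7.5),
     red=(((H<6)|(H>172))&(S>150),"meter",40),hold=(V<65,"holder",8))
    for k,(m,b,z) in M.items():
        m,a=blob(m,boxes[n][b]);v,u=np.nonzero(m)
        print(n,k,a,"cen",np.round(ray(c,u.mean(),v.mean(),z),1),"zmap",np.median(c["z_map"][m]).round(1),[np.round(q,1) for q in rect(c,m,z)])
    for nm,(u0,v0,u1,v1) in dict(knob=(325,150,378,198) if n=="top" else (270,245,320,285),holder=boxes[n]["holder"]).items():
        cr=cv2.resize(c["img"][v0:v1,u0:u1,::-1],(400,300),interpolation=cv2.INTER_CUBIC)
        C[n+nm]=cv2.convertScaleAbs(cr,alpha=1.8)
cv2.imwrite("pics/crops.png",np.vstack([np.hstack([C["topknob"],C["topholder"]]),np.hstack([C["sideknob"],C["sideholder"]])]))
E
```

```text
top blue 56 cen [527.1 -34.6   7.5] zmap 932.8 [array([527.1, -34.6]), array([ 7.9, 28.2]), np.float64(16.1)]
top yel 34 cen [520.1 -10.8   7.5] zmap 932.8 [array([520. , -10.6]), array([10.6, 12.5]), np.float64(14.6)]
top red 868 cen [ 565.6 -157.3   40. ] zmap 915.0 [array([ 574.2, -161.5]), array([ 87.1, 175.2]), np.float64(76.8)]
top hold 706 cen [583.7 173.6   8. ] zmap 951.3 [array([583.8, 170.2]), array([84. , 38.5]), np.float64(83.0)]Traceback (most recent call last):
  File "<stdin>", line 5, in <module>
RuntimeError: dictionary changed size during iteration
```

```bash
cat > m.py <<'E'
from h import *
C={n:dict(np.load(n+"0.npz")) for n in("top","side")};P={}
boxes={"top":dict(cell=(255,185,305,212),meter=(310,115,390,225),holder=(150,145,210,190)),
"side":dict(cell=(235,210,270,245),meter=(235,240,360,310),holder=(245,140,285,185))}
for n,c in C.items():
    hsv=cv2.cvtColor(c["img"],cv2.COLOR_RGB2HSV);H,S,V=[hsv[...,i].astype(int) for i in range(3)]
    M=dict(blue=((H>100)&(H<135)&(S>80),"cell",7.5),yel=((H>18)&(H<35)&(S>130)&(V>90),"cell",7.5),
     red=(((H<6)|(H>172))&(S>150),"meter",40),hold=(V<65,"holder",8))
    for k,(m,b,z) in M.items():
        m,a=blob(m,boxes[n][b]);v,u=np.nonzero(m)
        print(n,k,a,"cen",np.round(ray(c,u.mean(),v.mean(),z),1),[np.round(q,1) for q in rect(c,m,z)])
    for nm,(u0,v0,u1,v1) in dict(knob=(325,150,378,198) if n=="top" else (270,245,320,285),holder=boxes[n]["holder"]).items():
        cr=cv2.resize(c["img"][v0:v1,u0:u1,::-1],(400,300),interpolation=cv2.INTER_CUBIC)
        P[n+nm]=cv2.convertScaleAbs(cr,alpha=1.8)
cv2.imwrite("pics/crops.png",np.vstack([np.hstack([P["topknob"],P["topholder"]]),np.hstack([P["sideknob"],P["sideholder"]])]))
E
python3 m.py
```

```text
top blue 87 cen [526.7 -34.7   7.5] [array([526.6, -34.6]), array([11.1, 29.7]), np.float64(14.9)]
top yel 44 cen [519.4 -10.8   7.5] [array([518.8, -10.9]), array([11.9, 13.8]), np.float64(0.8)]
top red 868 cen [ 565.6 -157.3   40. ] [array([ 574.2, -161.5]), array([ 87.1, 175.2]), np.float64(76.8)]
top hold 706 cen [583.7 173.6   8. ] [array([583.8, 170.2]), array([84. , 38.5]), np.float64(83.0)]
side blue 69 cen [525.  -29.5   7.5] [array([525.1, -29.5]), array([11.8, 31.8]), np.float64(14.4)]
side yel 35 cen [517.7  -4.7   7.5] [array([517.9,  -5.1]), array([17.5, 11.7]), np.float64(81.7)]
side red 2163 cen [ 563.1 -212.9   40. ] [array([ 570.9, -185.2]), array([106. , 171.8]), np.float64(76.4)]
side hold 391 cen [583.3 173.    8. ] [array([583.6, 175.6]), array([105.5,  38. ]), np.float64(82.8)]
```

View pics/crops.png

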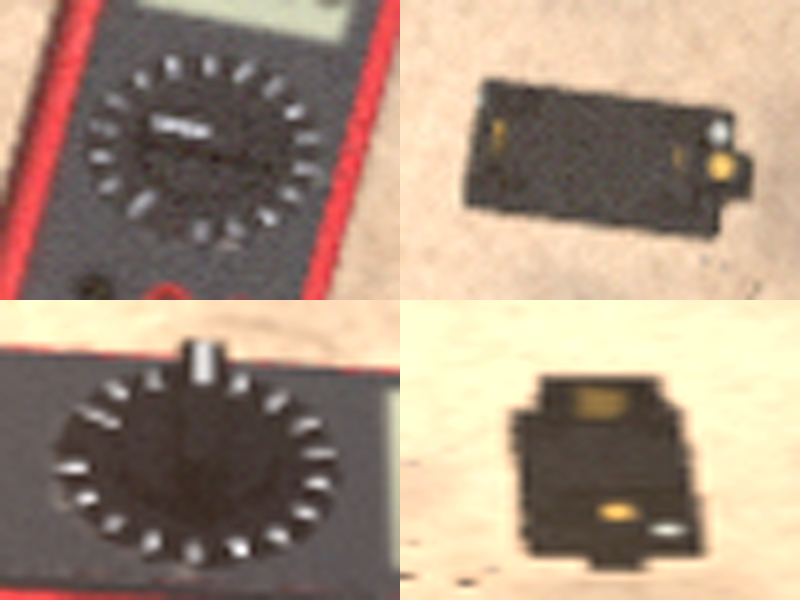

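The top knob crop shows the pointer's white line running left from about (210,132) to (153,122), roughly 3 ticks clockwise of the long off tick at (140,205). In the holder crop the brass-screw block is on the right (-y) end at (722,165).

```bash
cat > m2.py <<'E'
from h import *
from scipy.optimize import least_squares
for n,box,hb,cb in(("top",(325,150,378,198),(150,145,210,190),(255,185,305,212)),("side",(270,245,320,285),(245,140,285,185),(235,210,270,245))):
    c=dict(np.load(n+"0.npz"));g=c["img"].min(2)
    x0,y0,x1,y1=box;k=4
    up=cv2.resize(g[y0:y1,x0:x1],None,fx=k,fy=k,interpolation=cv2.INTER_CUBIC)
    N,l,s,ce=cv2.connectedComponentsWithStats((up>(85 if n=="top" else 110)).astype(np.uint8))
    q=[]
    for i in range(1,N):
        u,v=(ce[i]+.5)/k-.5+[x0,y0]
        p=ray(c,u,v,40)
        if 6<s[i,4]<200 and np.hypot(*(p[:2]-[568,-160]))<36:q.append(p[:2])
    q=np.array(q)
    f=least_squares(lambda a:np.hypot(*(q-a[:2]).T)-a[2],[568,-160,25],loss="soft_l1",f_scale=1)
    print(n,len(q),"circle",f.x.round(1));d=q-f.x[:2]
    print(sorted(zip(np.degrees(np.arctan2(d[:,1],d[:,0])).round().tolist(),np.hypot(*d.T).round(1).tolist())))
    hsv=cv2.cvtColor(c["img"],cv2.COLOR_RGB2HSV);H,S,V=[hsv[...,i].astype(int) for i in range(3)]
    m,a=blob(((H>100)&(H<135)&(S>80))|((H>18)&(H<35)&(S>130)&(V>90)),cb)
    print("cell",a,[np.round(t,1) for t in rect(c,m,7.5)])
    m,a=blob(V<65,hb);m=cv2.morphologyEx(m.astype(np.uint8),cv2.MORPH_CLOSE,np.ones((7,7)));m=cv2.morphologyEx(m,cv2.MORPH_OPEN,np.ones((13,13)))
    print("holder",m.sum(),[np.round(t,1) for t in rect(c,m,4 if n=="top" else 8)])
c=dict(np.load("top0.npz"));a,b=ray(c,345.3,169.5,62),ray(c,352.8,171.1,62);print("pointer",a.round(1),b.round(1),np.degrees(np.arctan2(*(a-b)[1::-1])))
E
python3 m2.py
```

```text
top 11 circle [ 572.4 -163.4   25.6]
[(-144.0, 26.9), (-124.0, 25.9), (-105.0, 25.1), (-64.0, 25.2), (-23.0, 25.6), (-3.0, 25.4), (17.0, 27.1), (37.0, 26.2), (41.0, 8.2), (97.0, 26.4), (137.0, 23.3)]
cell 87 [array([526.6, -34.6]), array([11.1, 29.7]), np.float64(14.9)]
holder 687 [array([584.8, 173. ]), array([38.9, 75.5]), np.float64(0.6)]
side 7 circle [ 572.5 -159.7   27.5]
[(-179.0, 26.5), (-159.0, 27.6), (-86.0, 28.7), (-68.0, 28.2), (-50.0, 27.1), (-29.0, 25.5), (76.0, 28.2)]
cell 104 [array([521.9, -20.9]), array([13.6, 50. ]), np.float64(15.2)]
holder 374 [array([583.7, 172.9]), array([86.5, 36.3]), np.float64(80.5)]
pointer [ 574.8 -148.    62. ] [ 571.9 -162.    62. ] 78.30278712536855
```

```bash
cat > go.py <<'E'
# usage: go.py x y z yaw_y(deg)  -> shift in tool axes (m) and turn about tool axes
import sys,numpy as np
from rig import read_state
from scipy.spatial.transform import Rotation as R
s=read_state();q=np.array(s["eef_rot"]);r=R.from_quat(q[[1,2,3,0]]);M=r.as_matrix()
x,y,z,yw=map(float,sys.argv[1:5])
a=np.radians(yw);Y=np.array([np.cos(a),np.sin(a),0])
if abs(((np.degrees(np.arctan2(M[1,1],M[0,1]))-yw+180)%360)-180)>90:Y=-Y
Z=np.array([0,0,-1.]);T=R.from_matrix(np.c_[np.cross(Y,Z),Y,Z])
p=np.array(s["tcp_pos"])
print("t",round(s["t"],2),"pos",p.round(1),"yaw_y",np.degrees(np.arctan2(M[1,1],M[0,1])).round(1),"w",round(float(s["gripper_width"]),1))
print("F",np.round(s["wrist_force"],1),"Mo",np.round(s["moment"],2),"ff",np.round(s["finger_force"],1),"q",np.round(s["qpos"],2))
print("shift",(M.T@(np.array([x,y,z])-p)/1000).round(4).tolist(),"turn",(r.inv()*T).as_rotvec().round(3).tolist())
E
python3 go.py 572 -162 150 -13.2
```

```text
t 0.1 pos [197.9 539.2 230.5] yaw_y 69.8 w 85.6
F [ 0.6 -0.4 -0.1] Mo [ 0.02  0.03 -0.03] ff 0.0 q [ 1.15  0.31  1.51  0.    1.33 -0.07]
shift [-0.5928, -0.5292, 0.0814] turn [-0.002, 0.001, 1.449]
```

>>> move_arm(
  targets=[
    [0,[-0.593,-0.529,0.05],[0,0,1.449]],
    [0,[-0.593,-0.529,0.05],[0,0,1.449]],
    [0,[-0.593,-0.529,0.05],[0,0,1.449]],
    [0,[-0.593,-0.529,0.05],[0,0,1.449]],
    [0,[-0.593,-0.529,0.05],[0,0,1.449]],
    [0,[-0.593,-0.529,0.05],[0,0,1.449]],
    [0,[-0.593,-0.529,0.05],[0,0,1.449]],
    [0,[-0.593,-0.529,0.05],[0,0,1.449]],
    [0,[-0.593,-0.529,0.05],[0,0,1.449]],
    [0,[-0.593,-0.529,0.05],[0,0,1.449]],
  ],
)

```text
t: 1.1
tcp_pos: [433.5, 97.7, 199.7]
eef_rot: [-0.0, 0.785, 0.619, 0.0]
wrist_force: [1.1, 0.2, 0.5]
gripper_width: 42.5
finger_force: 0.0
```

```bash
python3 go.py 572 -162 120 -13.2
```

```text
t 1.1 pos [433.5  97.7 199.7] yaw_y -13.5 w 42.5
F [1.1 0.2 0.5] Mo [-0.   -0.05 -0.01] ff 0.0 q [0.13 0.15 1.81 0.   1.18 0.36]
shift [-0.2203, 0.1952, 0.0797] turn [-0.0, -0.0, -0.005]
```

>>> move_arm(
  targets=[
    [0,[-0.2,0.175,0.08],[0,0,-0.005]],
    [0,[-0.2,0.175,0.08],[0,0,-0.005]],
    [0,[-0.2,0.175,0.08],[0,0,-0.005]],
    [0,[-0.2,0.175,0.08],[0,0,-0.005]],
    [0,[-0.2,0.175,0.08],[0,0,-0.005]],
    [0,[-0.2,0.175,0.08],[0,0,-0.005]],
    [0,[-0.2,0.175,0.08],[0,0,-0.005]],
    [0,[-0.2,0.175,0.08],[0,0,-0.005]],
    [0,[-0.2,0.175,0.08],[0,0,-0.005]],
  ],
)

```text
t: 2.0
tcp_pos: [557.1, -134.0, 119.8]
eef_rot: [-0.001, 0.782, 0.623, -0.0]
wrist_force: [0.5, 0.6, -0.8]
gripper_width: 42.5
finger_force: 0.0
```

```bash
python3 go.py 572 -162 85 -13.2
python3 - <<'E'
from rig import *
import cv2,numpy as np
from h import *
c=read_camera("side");s=read_state()
u,v=proj(c,np.array(s["tcp_pos"])).astype(int);print(u,v,proj(c,[572,-162,62]))
cr=cv2.resize(c["img"][v-50:v+70,u-80:u+80,::-1],(800,600),interpolation=cv2.INTER_CUBIC);cv2.circle(cr,(400,250),4,(0,255,0),1);q=(proj(c,[572,-162,62])-[u-80,v-50])*5;cv2.circle(cr,tuple(q.astype(int)),4,(255,0,255),1)
cv2.imwrite("pics/s1.png",cv2.convertScaleAbs(cr,alpha=1.5))
E
```

```text
t 2.0 pos [ 557.1 -134.   119.8] yaw_y -12.9 w 42.5
F [ 0.5  0.6 -0.8] Mo [-0.06 -0.02 -0.07] ff 0.0 q [-0.31  0.41  1.66  0.    1.08 -0.09]
shift [-0.024, 0.0208, 0.0348] turn [-0.001, -0.001, 0.006]
285 219 [295.52524406 256.7205122 ]
```

View pics/s1.png

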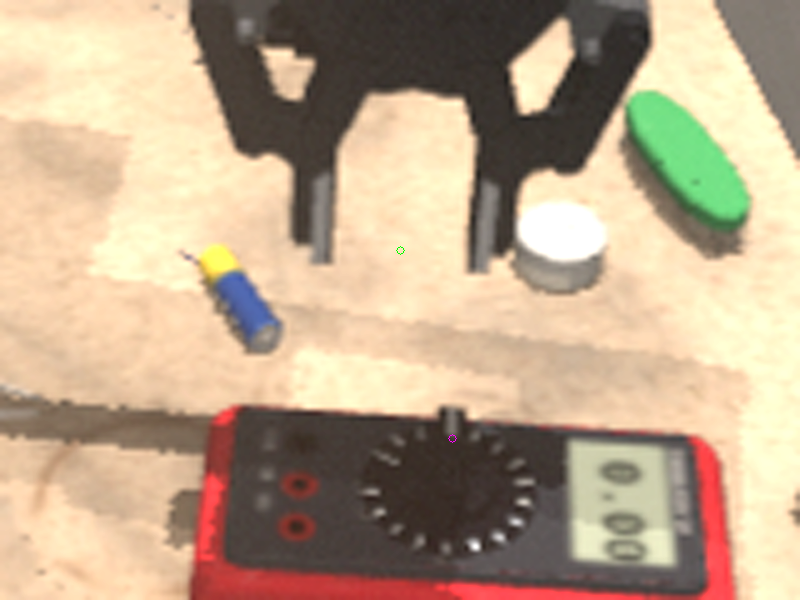

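The side view shows the fingertip midpoint at (400,265), centred on the predicted TCP at (400,250). The bar at column 452 matches the predicted knob axis.

>>> move_arm(
  targets=[
    [0,[-0.024,0.021,0.025],[0,0,0.006]],
    [0,[-0.024,0.021,0.025],[0,0,0.006]],
    [0,[-0.024,0.021,0.025],[0,0,0.006]],
    [0,[-0.024,0.021,0.025],[0,0,0.006]],
  ],
)

```text
t: 2.45
tcp_pos: [572.7, -161.9, 95.5]
eef_rot: [-0.0, 0.784, 0.621, 0.0]
wrist_force: [0.4, -0.6, 1.1]
gripper_width: 42.7
finger_force: 0.0
```

```bash
python3 go.py 572 -162 48 -13.2
```

```text
t 2.45 pos [ 572.7 -161.9   95.5] yaw_y -13.2 w 42.7
F [ 0.4 -0.6  1.1] Mo [ 0.04  0.05 -0.  ] ff 0.0 q [-0.35  0.46  1.64  0.    1.04 -0.12]
shift [-0.0003, -0.0007, 0.0475] turn [-0.0, -0.0, 0.0]
```

Descend, then close gently.

>>> move_arm(
  targets=[
    [0,[0,-0.001,0.025],[0,0,0]],
    [0,[0,-0.001,0.047],[0,0,0]],
    [0,[0,-0.001,0.047],[0,0,0]],
    [-0.4,[0,-0.001,0.047],[0,0,0]],
    [-0.9,[0,-0.001,0.047],[0,0,0]],
    [-0.9,[0,-0.001,0.047],[0,0,0]],
    [-0.9,[0,-0.001,0.047],[0,0,0]],
    [-0.9,[0,-0.001,0.047],[0,0,0]],
  ],
  force=25,
)

```text
t: 3.25
tcp_pos: [572.4, -162.7, 49.5]
eef_rot: [0.0, 0.784, 0.621, 0.0]
wrist_force: [-2.4, 1.1, 5.9]
gripper_width: 9.1
finger_force: 28.5
```

```bash
python3 go.py 572 -162 48 -13.2
```

```text
t 3.25 pos [ 572.4 -162.7   49.5] yaw_y -13.2 w 9.1
F [-2.4  1.1  5.9] Mo [0.25 0.4  0.04] ff 28.5 q [-0.35  0.52  1.68  0.    0.94 -0.12]
shift [0.0006, -0.0005, 0.0015] turn [0.001, -0.0, -0.001]
```

Well centred (side force about 2 N). I'll turn it anticlockwise 60° plus 4° into the stop.

>>> move_arm(
  targets=[
    [-0.9,[0,0,0],[0,0,-0.14]],
    [-0.9,[0,0,0],[0,0,-0.28]],
    [-0.9,[0,0,0],[0,0,-0.42]],
    [-0.9,[0,0,0],[0,0,-0.56]],
    [-0.9,[0,0,0],[0,0,-0.7]],
    [-0.9,[0,0,0],[0,0,-0.84]],
    [-0.9,[0,0,0],[0,0,-0.98]],
    [-0.9,[0,0,0],[0,0,-1.06]],
    [-0.9,[0,0,0],[0,0,-1.11]],
    [-0.9,[0,0,0],[0,0,-1.11]],
  ],
  force=30,
)

```text
t: 4.25
tcp_pos: [572.0, -162.7, 49.5]
eef_rot: [0.0, 0.34, 0.941, 0.0]
wrist_force: [-3.4, 1.3, 7.2]
gripper_width: 9.1
finger_force: 38.9
```

```bash
python3 go.py 572 -162 110 46.8
```

```text
t 4.25 pos [ 572.  -162.7   49.5] yaw_y 50.3 w 9.1
F [-3.4  1.3  7.2] Mo [ 0.2   0.56 -0.72] ff 38.9 q [-0.35  0.52  1.68  0.    0.94 -1.23]
shift [0.0005, 0.0006, -0.0605] turn [0.001, 0.0, 0.061]
```

A -0.72 N m reaction confirms the end stop. Ease back 3.5°, open, rise.

>>> move_arm(
  targets=[
    [-0.9,[0,0,0],[0,0,0.055]],
    [-0.5,[0,0,0],[0,0,0.055]],
    [0,[0,0,0],[0,0,0.055]],
    [0,[0,0,0],[0,0,0.055]],
    [0,[0,0,-0.03],[0,0,0.055]],
    [0,[0,0,-0.07],[0,0,0.055]],
    [0,[0,0,-0.07],[0,0,0.055]],
  ],
)

```text
t: 4.95
tcp_pos: [576.3, -164.3, 123.0]
eef_rot: [0.005, 0.364, 0.931, 0.0]
wrist_force: [1.7, -0.5, 0.6]
gripper_width: 42.5
finger_force: 0.0
```

```bash
python3 go.py 524 -26.5 100 15
```

```text
t 4.95 pos [ 576.3 -164.3  123. ] yaw_y 47.3 w 42.5
F [ 1.7 -0.5  0.6] Mo [-0.04 -0.03 -0.05] ff 0.0 q [-0.35  0.43  1.61 -0.    1.09 -1.17]
shift [0.1322, 0.0656, 0.022] turn [0.007, 0.008, 0.563]
```

>>> move_arm(
  targets=[
    [0,[0.05,0.025,0],[0,0,0.14]],
    [0,[0.09,0.045,0],[0,0,0.28]],
    [0,[0.132,0.066,0.022],[0.007,0.008,0.42]],
    [0,[0.132,0.066,0.022],[0.007,0.008,0.563]],
    [0,[0.132,0.066,0.022],[0.007,0.008,0.563]],
    [0,[0.132,0.066,0.022],[0.007,0.008,0.563]],
    [0,[0.132,0.066,0.022],[0.007,0.008,0.563]],
  ],
)

```text
t: 5.65
tcp_pos: [521.3, -25.6, 96.1]
eef_rot: [-0.004, 0.608, 0.794, -0.001]
wrist_force: [0.5, 1.1, -0.2]
gripper_width: 42.7
finger_force: 0.0
```

```bash
python3 go.py 524 -26.5 40 15;  python3 - <<'E'
from rig import *
import cv2,numpy as np
from h import *
c=read_camera("side");np.savez("side1.npz",**c);P=[]
for p,col in(((572,-162,62),1),((524,-26.5,7.5),0)):
    u,v=proj(c,p).astype(int)
    cr=cv2.resize(c["img"][v-30:v+30,u-20:u+20,::-1],(400,600),interpolation=cv2.INTER_CUBIC);cv2.circle(cr,(200,300),3,(0,255,0),1);P.append(cv2.convertScaleAbs(cr,alpha=1.6))
cv2.imwrite("pics/s2.png",np.hstack(P))
E
```

```text
t 5.65 pos [521.3 -25.6  96.1] yaw_y 15.0 w 42.7
F [ 0.5  1.1 -0.2] Mo [ 0.01  0.   -0.  ] ff 0.0 q [-0.13  0.38  1.79  0.    0.98 -0.39]
shift [-0.0018, 0.0028, 0.0561] turn [-0.008, -0.005, 0.001]
```

View pics/s2.png

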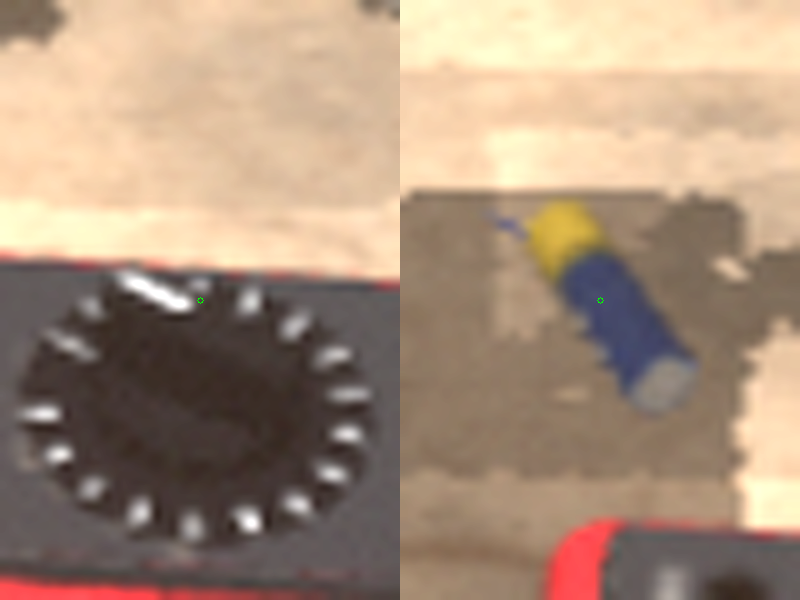

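The pointer line (125,275)–(190,305) is parallel to the off tick at (70,345), so the meter is off. The cell's middle is at about (610,298), within 2 mm of the prediction. Descend on the cell.

>>> move_arm(
  targets=[
    [0,[-0.002,0.0035,0.04],[-0.008,-0.005,0]],
    [0,[-0.002,0.0035,0.056],[-0.008,-0.005,0]],
    [0,[-0.002,0.0035,0.056],[-0.008,-0.005,0]],
    [0,[-0.002,0.0035,0.056],[-0.008,-0.005,0]],
  ],
)

```text
t: 6.1
tcp_pos: [524.0, -26.3, 40.0]
eef_rot: [-0.001, 0.609, 0.793, -0.0]
wrist_force: [0.5, -1.0, -0.1]
gripper_width: 42.7
finger_force: 0.0
```

```bash
python3 go.py 525 -26.5 4 15
```

```text
t 6.1 pos [524.  -26.3  40. ] yaw_y 14.9 w 42.7
F [ 0.5 -1.  -0.1] Mo [-0.03  0.01  0.04] ff 0.0 q [-0.13  0.46  1.84  0.    0.84 -0.39]
shift [-0.0005, 0.001, 0.036] turn [-0.001, -0.001, -0.001]
```

>>> move_arm(
  targets=[
    [0,[0,0.001,0.02],[0,0,0]],
    [0,[0,0.001,0.036],[0,0,0]],
    [0,[0,0.001,0.036],[0,0,0]],
    [-0.4,[0,0.001,0.036],[0,0,0]],
    [-0.8,[0,0.001,0.036],[0,0,0]],
    [-0.8,[0,0.001,0.036],[0,0,0]],
    [-0.8,[0,0.001,0.036],[0,0,0]],
    [-0.8,[0,0.001,0.036],[0,0,0]],
  ],
  force=25,
)

```text
t: 6.9
tcp_pos: [525.7, -25.6, 5.2]
eef_rot: [0.001, 0.609, 0.793, 0.001]
wrist_force: [-1.0, -0.1, 6.2]
gripper_width: 11.3
finger_force: 27.6
```

```bash
python3 go.py 525 -26.5 80 15
```

```text
t 6.9 pos [525.7 -25.6   5.2] yaw_y 15.0 w 11.3
F [-1.  -0.1  6.2] Mo [-0.06  0.12  0.01] ff 27.6 q [-0.13  0.51  1.87  0.    0.75 -0.39]
shift [-0.0008, -0.0008, -0.0748] turn [0.002, 0.001, -0.001]
```

The width reads 11.3 mm rather than about 14, so the pads hold the cell above its middle. Reopen, go lower, regrip.

>>> move_arm(
  targets=[
    [-0.3,[0,0,0],[0,0,0]],
    [-0.3,[0,0,0],[0,0,0]],
    [-0.3,[0,0,0.004],[0,0,0]],
    [-0.3,[0,0,0.004],[0,0,0]],
    [-0.8,[0,0,0.004],[0,0,0]],
    [-0.8,[0,0,0.004],[0,0,0]],
    [-0.8,[0,0,0.004],[0,0,0]],
    [-0.8,[0,0,0.004],[0,0,0]],
  ],
  force=25,
)

```text
t: 7.7
tcp_pos: [525.2, -25.4, 0.4]
eef_rot: [0.0, 0.609, 0.793, 0.0]
wrist_force: [0.1, 0.4, 6.2]
gripper_width: 10.9
finger_force: 29.2
```

```bash
python3 go.py 525 -26.5 80 15
```

```text
t 7.7 pos [ 5.252e+02 -2.540e+01  4.000e-01] yaw_y 15.0 w 10.9
F [0.1 0.4 6.2] Mo [ 0.02  0.02 -0.03] ff 29.2 q [-0.13  0.52  1.88  0.    0.74 -0.39]
shift [-0.001, -0.0004, -0.0796] turn [0.001, -0.0, -0.001]
```

>>> move_arm(
  targets=[
    [-0.8,[0,0,-0.01],[0,0,0]],
    [-0.8,[0,0,-0.03],[0,0,0]],
    [-0.8,[0,0,-0.07],[0,0,0]],
    [-0.8,[0,0,-0.1],[0,0,0]],
    [-0.8,[0,0,-0.1],[0,0,0]],
  ],
  force=30,
)

```text
t: 8.2
tcp_pos: [527.5, -25.7, 104.1]
eef_rot: [0.003, 0.609, 0.793, 0.002]
wrist_force: [0.1, 0.3, -0.3]
gripper_width: 10.9
finger_force: 29.3
```

```bash
python3 go.py 584 173 100 -7;  python3 - <<'E'
from rig import *
import cv2,numpy as np
from h import *
c=read_camera("side");p=np.array(read_state()["tcp_pos"])
u,v=proj(c,p).astype(int)
cr=cv2.resize(c["img"][v-30:v+30,u-40:u+40,::-1],(800,600),interpolation=cv2.INTER_CUBIC);cv2.circle(cr,(400,300),3,(0,255,0),1)
cv2.imwrite("pics/s3.png",cv2.convertScaleAbs(cr,alpha=1.8))
E
```

```text
t 8.2 pos [527.5 -25.7 104.1] yaw_y 15.0 w 10.9
F [ 0.1  0.3 -0.3] Mo [ 0.03 -0.01 -0.02] ff 29.3 q [-0.13  0.37  1.78  0.    0.98 -0.39]
shift [0.1774, 0.1058, 0.0044] turn [0.007, 0.001, 0.383]
```

View pics/s3.png

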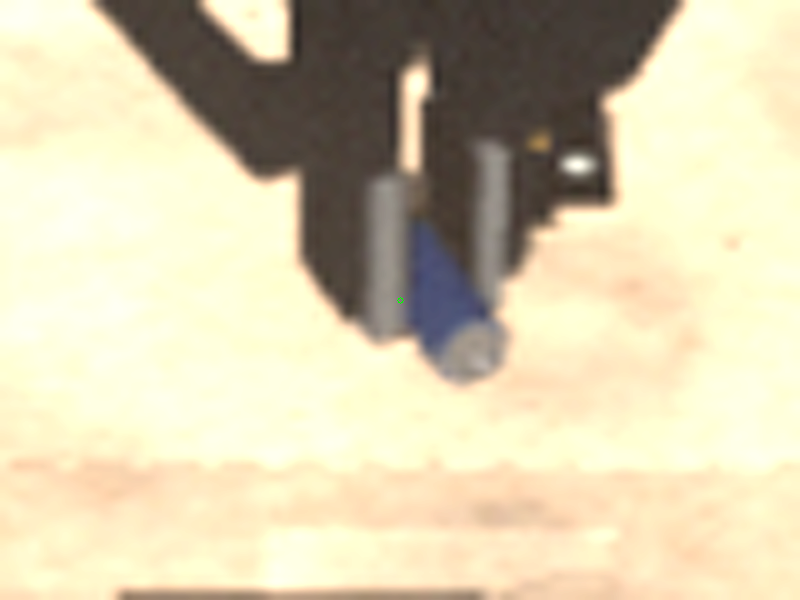

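The cell is held level near the fingertips, its plus face (grey button end) at (472,350) towards -y.

Run:
```python
from rig import *
from h import *
c=read_camera("side");s=read_state();p=np.array(s["tcp_pos"]);u,v=proj(c,p).astype(int)
obs=np.array([u-40+472/10,v-30+350/10]);print("obs",obs,"tcp",proj(c,p))
a=np.radians(15);d=np.array([np.sin(a),-np.cos(a),0])
for L in(20,23,25,27,30):print(L,proj(c,p+d*L+[0,0,7.1]))
```

```text
obs [260.2 194. ] tcp [253.95195506 189.31632569]
20 [258.71255409 192.6243929 ]
23 [259.42962173 193.61172361]
25 [259.90971555 194.27276498]
27 [260.39145821 194.93607663]
30 [261.1171824  195.93532654]
```

>>> move_arm(
  targets=[
    [-0.8,[0.045,0.026,0],[0,0,0.1]],
    [-0.8,[0.085,0.05,0],[0,0,0.2]],
    [-0.8,[0.13,0.075,0],[0,0,0.3]],
    [-0.8,[0.174,0.104,0.02],[0.007,0.001,0.383]],
    [-0.8,[0.174,0.104,0.04],[0.007,0.001,0.383]],
    [-0.8,[0.174,0.104,0.04],[0.007,0.001,0.383]],
    [-0.8,[0.174,0.104,0.04],[0.007,0.001,0.383]],
  ],
)

```text
t: 9.0
tcp_pos: [577.8, 168.9, 57.9]
eef_rot: [-0.004, 0.749, 0.663, -0.005]
wrist_force: [0.4, -0.8, -0.2]
gripper_width: 11.2
finger_force: 29.4
```

```bash
python3 go.py 584 173 40 -7;  python3 - <<'E'
from rig import *
import cv2,numpy as np
from h import *
for n in("side","top"):
    c=read_camera(n);np.savez(n+"2.npz",**c)
c=dict(np.load("side2.npz"));p=np.array(read_state()["tcp_pos"])
u,v=proj(c,[584,173,15.5]).astype(int);print(u,v)
cr=cv2.resize(c["img"][v-35:v+25,u-40:u+40,::-1],(800,600),interpolation=cv2.INTER_CUBIC)
cv2.imwrite("pics/s4.png",cv2.convertScaleAbs(cr,alpha=2.4))
E
```

```text
t 9.0 pos [577.8 168.9  57.9] yaw_y -6.9 w 11.2
F [ 0.4 -0.8 -0.2] Mo [-0.04 -0.   -0.01] ff 29.4 q [0.21 0.52 1.65 0.   0.99 0.33]
shift [0.0048, 0.0059, 0.0179] turn [-0.013, 0.002, 0.001]
265 162
```

View pics/s4.png

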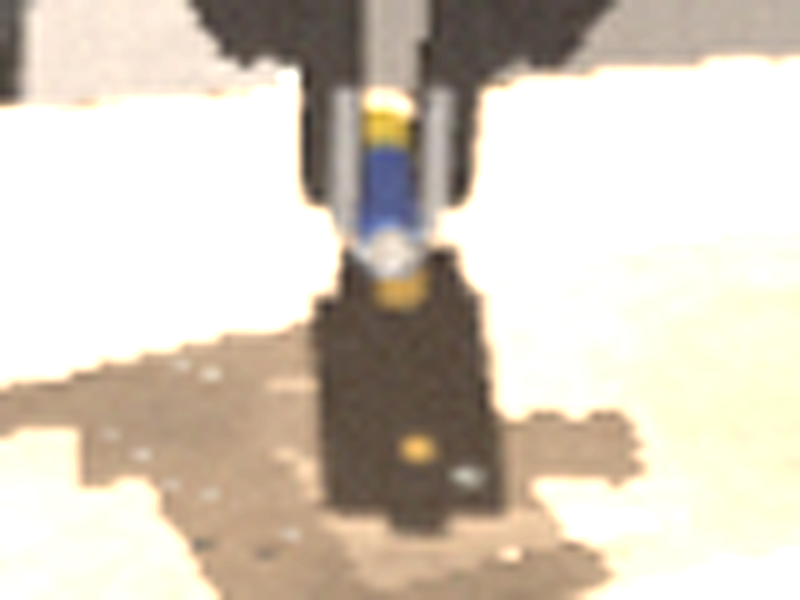

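The held cell (plus end at (392,250)) sits above and behind the holder. The far brass contact is at (400,290) and the screw at (417,448).

Run:
```python
from h import *
c=dict(np.load("top0.npz"));s=dict(np.load("side2.npz"))
T=lambda x,y:(150+(x-400+.5)/6.667-.5,145+(y+.5)/6.667-.5)
S=lambda x,y:(265-40+(x+.5)/10-.5,162-35+(y+.5)/10-.5)
for z in(0,4,8):print("outline",z,ray(c,*T(600,159),z).round(1))
for z in(12,16,20):print("contacts",z,ray(c,*T(498,130),z).round(1),ray(c,*T(678,155),z).round(1))
for z in(14,18,22):print("screw",z,ray(c,*T(722,165),z).round(1),ray(s,*S(417,448),z).round(1),"far",ray(s,*S(400,290),z).round(1))
m=(c["img"].max(2)<65);m=blob(m,(150,145,210,190))[0]
m=cv2.morphologyEx(cv2.morphologyEx(m.astype(np.uint8),cv2.MORPH_CLOSE,np.ones((7,7))),cv2.MORPH_OPEN,np.ones((9,9)))
v,u=np.nonzero(m);print("centroid",ray(c,u.mean(),v.mean(),6).round(1),m.sum())
```

```text
outline 0 [585.7 175.5   0. ]
outline 4 [584.9 174.7   4. ]
outline 8 [584.1 173.9   8. ]
contacts 12 [591.8 204.2  12. ] [584.8 149.8  12. ]
contacts 16 [590.9 203.2  16. ] [584.  149.1  16. ]
contacts 20 [590.1 202.3  20. ] [583.2 148.4  20. ]
screw 14 [581.5 136.1  14. ] [580.7 143.   14. ] far [587.9 204.2  14. ]
screw 18 [580.7 135.5  18. ] [579.6 137.5  18. ] far [586.8 198.4  18. ]
screw 22 [579.9 134.9  22. ] [578.5 132.1  22. ] far [585.6 192.6  22. ]
centroid [584.4 173.4   6. ] 719
```

```bash
python3 go.py 584.8 174 38 -7
```

```text
t 9.1 pos [579.4 168.4  59.8] yaw_y -7.0 w 11.0
F [ 0.  -0.4  0.8] Mo [0.04 0.01 0.07] ff 29.4 q [0.21 0.52 1.64 0.   0.99 0.33]
shift [0.0062, 0.0048, 0.0217] turn [-0.009, 0.001, -0.001]
```

>>> move_arm(
  targets=[
    [-0.8,[0.006,0.005,0.01],[-0.006,0,0]],
    [-0.8,[0.006,0.005,0.022],[-0.006,0,0]],
    [-0.8,[0.006,0.005,0.022],[-0.006,0,0]],
    [-0.8,[0.006,0.005,0.022],[-0.006,0,0]],
    [-0.8,[0.006,0.005,0.022],[-0.006,0,0]],
  ],
)

```text
t: 9.6
tcp_pos: [585.6, 174.8, 37.9]
eef_rot: [-0.001, 0.749, 0.663, -0.001]
wrist_force: [1.5, -0.4, 0.0]
gripper_width: 11.0
finger_force: 29.4
```

```bash
python3 go.py 584.8 174 10 -7;  python3 - <<'E'
from rig import *
import cv2,numpy as np
from h import *
c=read_camera("side");np.savez("side3.npz",**c)
u,v=265,162
cr=cv2.resize(c["img"][v-25:v+20,u-30:u+30,::-1],(800,600),interpolation=cv2.INTER_CUBIC)
cv2.imwrite("pics/s5.png",cv2.convertScaleAbs(cr,alpha=3))
E
```

```text
t 9.6 pos [585.6 174.8  37.9] yaw_y -7.0 w 11.0
F [ 1.5 -0.4  0. ] Mo [-0.02 -0.03 -0.01] ff 29.4 q [0.22 0.55 1.65 0.   0.94 0.34]
shift [-0.0009, -0.0007, 0.0279] turn [-0.002, 0.0, -0.0]
```

View pics/s5.png

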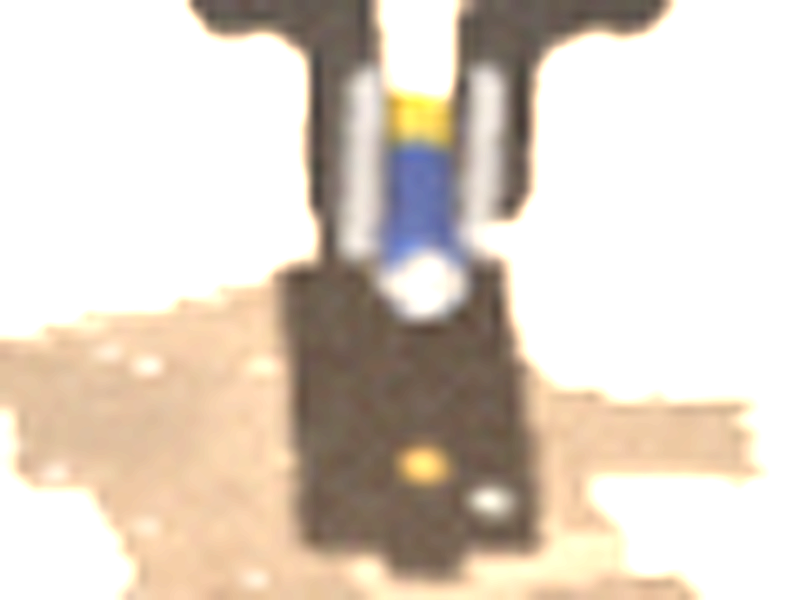

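Run:
```python
from h import *
c=dict(np.load("side3.npz"));p=np.array([585.6,174.8,37.9])
S=lambda x,y:(235+(x+.5)*.075-.5,137+(y+.5)*.075-.5)
a=np.radians(-7);ex=np.array([np.cos(a),np.sin(a),0]);ey=np.array([-np.sin(a),np.cos(a),0])
print("plus at z45:",ray(c,*S(423,283),45),"expect",p-25*ey)
for z in(16,18,20):
    q=ray(c,*S(424,465),z)-np.array([584.8,174,0]);print("screw in holder frame",z,q@ex,q@ey)
# side-wall edges of holder dark outline at mid (row 400): left 292, right 525
for z in(0,8):
    q=[ray(c,*S(x,420),z)-np.array([584.8,174,0]) for x in(294,527)];print("edges x",z,[t@ex for t in q])
```

```text
plus at z45: [580.97094216 150.15917297  45.        ] expect [582.55326641 149.98634621  37.9       ]
screw in holder frame 16 -0.3105093815984308 -34.294472839385506
screw in holder frame 18 -0.5413359906723063 -37.05526899613005
screw in holder frame 20 -0.7721625997462936 -39.81606515287462
edges x 0 [np.float64(-19.791923958289384), np.float64(19.810869971941468)]
edges x 8 [np.float64(-20.438945538005495), np.float64(18.650830849126805)]
```

Current x is right by the relative check (within about 1 mm), so descend from here.

>>> move_arm(
  targets=[
    [-0.8,[0,0,0.008],[-0.002,0,0]],
    [-0.8,[0,0,0.014],[-0.002,0,0]],
    [-0.8,[0,0,0.018],[-0.002,0,0]],
    [-0.8,[0,0,0.021],[-0.002,0,0]],
    [-0.8,[0,0,0.023],[-0.002,0,0]],
    [-0.8,[0,0,0.023],[-0.002,0,0]],
  ],
)

```text
t: 10.25
tcp_pos: [585.3, 174.9, 14.4]
eef_rot: [-0.0, 0.749, 0.663, -0.0]
wrist_force: [0.0, -0.7, -1.0]
gripper_width: 11.6
finger_force: 29.4
```

```bash
python3 go.py 585.4 174.5 10 -7
```

```text
t 10.25 pos [585.3 174.9  14.4] yaw_y -7.0 w 11.6
F [ 0.  -0.7 -1. ] Mo [0.02 0.03 0.06] ff 29.4 q [0.22 0.58 1.67 0.   0.89 0.34]
shift [-0.0004, 0.0001, 0.0044] turn [-0.001, 0.0, 0.0]
```

No contact forces, and the cell is inside the walls. Lower until it seats.

>>> move_arm(
  targets=[
    [-0.8,[0,0,0.002],[0,0,0]],
    [-0.8,[0,0,0.004],[0,0,0]],
    [-0.8,[0,0,0.005],[0,0,0]],
    [-0.8,[0,0,0.005],[0,0,0]],
  ],
)

```text
t: 10.65
tcp_pos: [585.4, 174.9, 9.7]
eef_rot: [-0.0, 0.749, 0.663, -0.0]
wrist_force: [-0.3, -0.7, -0.0]
gripper_width: 11.2
finger_force: 29.4
```

```bash
python3 go.py 585.4 174.5 10 -7
```

```text
t 10.65 pos [585.4 174.9   9.7] yaw_y -7.0 w 11.2
F [-0.3 -0.7 -0. ] Mo [-0.02  0.05 -0.01] ff 29.4 q [ 0.22  0.59  1.67 -0.    0.88  0.34]
shift [-0.0004, 0.0, -0.0003] turn [-0.0, 0.0, 0.0]
```

>>> move_arm(
  targets=[
    [-0.5,[0,0,0],[0,0,0]],
    [-0.4,[0,0,0],[0,0,0]],
    [-0.3,[0,0,0],[0,0,0]],
    [-0.2,[0,0,0],[0,0,0]],
    [-0.2,[0,0,-0.02],[0,0,0]],
    [-0.2,[0,0,-0.05],[0,0,0]],
    [-0.2,[0,0,-0.1],[0,0,0]],
    [-0.2,[0,0,-0.13],[0,0,0]],
  ],
)

```text
t: 11.45
tcp_pos: [586.7, 175.3, 143.0]
eef_rot: [0.001, 0.749, 0.663, 0.001]
wrist_force: [1.4, 1.3, -0.1]
gripper_width: 34.2
finger_force: 0.0
```

```bash
python3 go.py 572 -162 120 46.8
```

```text
t 11.45 pos [586.7 175.3 143. ] yaw_y -7.0 w 34.2
F [ 1.4  1.3 -0.1] Mo [-0.01 -0.06 -0.01] ff 0.0 q [0.22 0.43 1.55 0.   1.16 0.34]
shift [-0.3366, 0.0264, 0.0227] turn [0.004, 0.0, -0.939]
```

>>> move_arm(
  targets=[
    [-0.1,[-0.337,0.026,0.02],[0.004,0,-0.939]],
    [-0.1,[-0.337,0.026,0.02],[0.004,0,-0.939]],
    [-0.1,[-0.337,0.026,0.02],[0.004,0,-0.939]],
    [-0.1,[-0.337,0.026,0.02],[0.004,0,-0.939]],
    [-0.1,[-0.337,0.026,0.02],[0.004,0,-0.939]],
    [-0.1,[-0.337,0.026,0.02],[0.004,0,-0.939]],
    [-0.1,[-0.337,0.026,0.02],[0.004,0,-0.939]],
    [-0.1,[-0.337,0.026,0.02],[0.004,0,-0.939]],
    [-0.1,[-0.337,0.026,0.02],[0.004,0,-0.939]],
    [-0.1,[-0.337,0.026,0.02],[0.004,0,-0.939]],
  ],
)

```text
t: 12.45
tcp_pos: [570.1, -161.9, 119.8]
eef_rot: [-0.002, 0.369, 0.93, -0.001]
wrist_force: [-0.1, -0.2, 0.7]
gripper_width: 38.2
finger_force: 0.0
```

```bash
python3 go.py 572 -162.5 90 46.8;  python3 - <<'E'
from rig import *
import cv2,numpy as np
from h import *
P=[]
for n,w,b in (("top",2.2,(157,150,203,185)),("side",2.2,(242,143,288,178))):
    c=read_camera(n);np.savez(n+"4.npz",**c);x0,y0,x1,y1=b
    P.append(cv2.convertScaleAbs(cv2.resize(c["img"][y0:y1,x0:x1,::-1],(400,304),interpolation=cv2.INTER_CUBIC),alpha=w))
cv2.imwrite("pics/s6.png",np.hstack(P))
E
```

```text
t 12.45 pos [ 570.1 -161.9  119.8] yaw_y 46.8 w 38.2
F [-0.1 -0.2  0.7] Mo [ 0.04 -0.04  0.  ] ff 0.0 q [-0.35  0.43  1.61 -0.    1.1  -1.16]
shift [-0.0019, 0.0009, 0.0298] turn [-0.003, -0.003, -0.001]
```

View pics/s6.png

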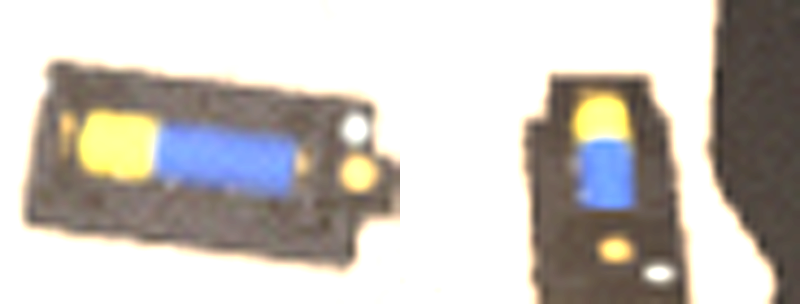

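The cell lies flat between the end contacts, blue plus end at (295,165) beside the block and screw at (358,173). Now the knob.

>>> move_arm(
  targets=[
    [0,[-0.002,0.001,0.02],[-0.003,-0.003,0]],
    [0,[-0.002,0.001,0.03],[-0.003,-0.003,0]],
    [0,[-0.002,0.001,0.03],[-0.003,-0.003,0]],
    [0,[-0.002,0.001,0.03],[-0.003,-0.003,0]],
  ],
)

```text
t: 12.95
tcp_pos: [572.3, -162.4, 89.8]
eef_rot: [0.0, 0.367, 0.93, -0.0]
wrist_force: [-0.1, -0.3, -0.2]
gripper_width: 42.7
finger_force: 0.0
```

```bash
python3 go.py 572 -162.5 49 46.8
```

```text
t 12.95 pos [ 572.3 -162.4   89.8] yaw_y 46.9 w 42.7
F [-0.1 -0.3 -0.2] Mo [-0.03 -0.06 -0.  ] ff 0.0 q [-0.35  0.47  1.64 -0.    1.03 -1.16]
shift [0.0002, -0.0002, 0.0408] turn [-0.001, 0.0, 0.001]
```

>>> move_arm(
  targets=[
    [0,[0,0,0.025],[0,0,0]],
    [0,[0,0,0.041],[0,0,0]],
    [0,[0,0,0.041],[0,0,0]],
    [-0.4,[0,0,0.041],[0,0,0]],
    [-0.9,[0,0,0.041],[0,0,0]],
    [-0.9,[0,0,0.041],[0,0,0]],
    [-0.9,[0,0,0.041],[0,0,0]],
    [-0.9,[0,0,0.041],[0,0,0]],
  ],
  force=30,
)

```text
t: 13.75
tcp_pos: [573.3, -163.9, 50.2]
eef_rot: [0.002, 0.368, 0.93, -0.001]
wrist_force: [-1.8, -1.3, 6.7]
gripper_width: 8.9
finger_force: 34.5
```

```bash
python3 go.py 572 -162.5 49 -33.2
```

```text
t 13.75 pos [ 573.3 -163.9   50.2] yaw_y 46.8 w 8.9
F [-1.8 -1.3  6.7] Mo [-0.14  0.13  0.01] ff 34.5 q [-0.35  0.52  1.68 -0.    0.94 -1.16]
shift [0.0019, 0.0002, 0.0012] turn [0.003, 0.003, 1.396]
```

Gripped square with no torque. Turn clockwise 80°.

>>> move_arm(
  targets=[
    [-0.9,[0,0,0],[0,0,0.14]],
    [-0.9,[0,0,0],[0,0,0.28]],
    [-0.9,[0,0,0],[0,0,0.42]],
    [-0.9,[0,0,0],[0,0,0.56]],
    [-0.9,[0,0,0],[0,0,0.7]],
    [-0.9,[0,0,0],[0,0,0.84]],
    [-0.9,[0,0,0],[0,0,0.98]],
    [-0.9,[0,0,0],[0,0,1.12]],
    [-0.9,[0,0,0],[0,0,1.26]],
    [-0.9,[0,0,0],[0,0,1.396]],
  ],
)

```text
t: 14.75
tcp_pos: [571.6, -164.2, 50.2]
eef_rot: [0.001, 0.881, 0.474, -0.001]
wrist_force: [-4.0, -1.4, 8.7]
gripper_width: 9.2
finger_force: 34.9
```

>>> move_arm(
  targets=[
    [-0.9,[0,0,0],[0,0,0]],
    [-0.9,[0,0,0],[0,0,0]],
    [-0.9,[0,0,0],[0,0,0]],
  ],
)

```text
t: 15.05
tcp_pos: [571.6, -164.2, 50.2]
eef_rot: [0.001, 0.879, 0.476, -0.001]
wrist_force: [-4.1, -2.5, 9.5]
gripper_width: 8.7
finger_force: 34.9
```

```bash
python3 go.py 572 -162.5 49 -33.2
```

```text
t 15.05 pos [ 571.6 -164.2   50.2] yaw_y -33.2 w 8.7
F [-4.1 -2.5  9.5] Mo [-0.36  0.76 -0.07] ff 34.9 q [-0.35  0.52  1.68 -0.    0.94  0.23]
shift [0.0016, -0.0006, 0.0012] turn [0.001, 0.002, 0.001]
```

Open, rise and back well off, then check.

>>> move_arm(
  targets=[
    [-0.5,[0,0,0],[0,0,0]],
    [0,[0,0,0],[0,0,0]],
    [0,[0,0,0],[0,0,0]],
    [0,[0,0,-0.02],[0,0,0]],
    [0,[0,0,-0.06],[0,0,0]],
    [0,[0,0,-0.1],[0,0,0]],
    [0,[0.03,-0.04,-0.12],[0,0,0]],
    [0,[0.06,-0.08,-0.12],[0,0,0]],
    [0,[0.1,-0.1,-0.12],[0,0,0]],
    [0,[0.1,-0.1,-0.12],[0,0,0]],
  ],
)

```text
t: 16.05
tcp_pos: [542.7, -19.5, 169.0]
eef_rot: [-0.001, 0.878, 0.478, 0.001]
wrist_force: [-0.1, -0.5, -0.7]
gripper_width: 42.7
finger_force: 0.0
```

```bash
python3 go.py 572 -162.5 49 -33.2;  python3 - <<'E'
from rig import *
import cv2,numpy as np
P=[]
for n,b in (("top",(325,150,378,198)),("side",(270,245,320,285))):
    c=read_camera(n);np.savez(n+"5.npz",**c);x0,y0,x1,y1=b
    P.append(cv2.convertScaleAbs(cv2.resize(c["img"][y0:y1,x0:x1,::-1],(400,300),interpolation=cv2.INTER_CUBIC),alpha=1.8))
    P.append(cv2.resize(c["img"][...,::-1],(400,300)))
cv2.imwrite("pics/s7.png",np.vstack([np.hstack(P[:2]),np.hstack(P[2:])]))
E
```

```text
t 16.05 pos [542.7 -19.5 169. ] yaw_y -32.9 w 42.7
F [-0.1 -0.5 -0.7] Mo [-0.06 -0.06 -0.02] ff 0.0 q [-0.11  0.32  1.66  0.    1.16  0.46]
shift [-0.1044, 0.1023, 0.1198] turn [-0.0, -0.002, 0.005]
```

View pics/s7.png

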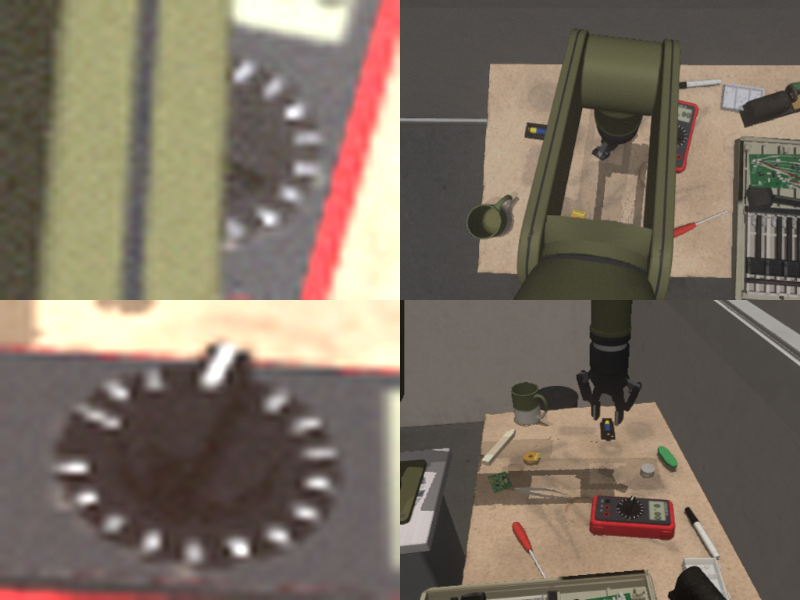

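```bash
python3 - <<'E'
from h import *
c=dict(np.load("side5.npz"));S=lambda x,y:(270+(x+.5)/8-.5,245+(y+.5)/7.5-.5)
a,b=ray(c,*S(232,345-300),62),ray(c,*S(207,383-300),62);ang=np.degrees(np.arctan2(*(a-b)[1::-1]))
print(a.round(1),b.round(1),ang,"clicks",(136.8-ang)/20)
E
python3 go.py 572 -162.5 49 -33.2
```

```text
[ 580.2 -149.    62. ] [ 572.4 -159.6   62. ] 53.7089653473467 clicks 4.154551732632666
t 16.15 pos [543.4 -23.7 168.7] yaw_y -33.0 w 42.7
F [-0.  -0.6 -0.5] Mo [0.   0.03 0.02] ff 0.0 q [-0.12  0.32  1.66 -0.    1.16  0.46]
shift [-0.1008, 0.0993, 0.12] turn [0.002, 0.001, 0.004]
```

The pointer measures 4 clicks from off (in the side crop its line runs (205,383)–(230,347)). The tin and reel were not touched. Handing in.

```bash
python3 -c "
from rig import *
print(finish_job())"
```

```text
the job is handed in; nothing more can be done
None
```

The job is handed in: I switched the meter off at its end stop, laid the cell flat in the holder with its plus end at the terminal block, then turned the knob back four clicks (measured at 4.15 from the last picture), and never touched the tin or reel.

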